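# Unlock the ball tray and hold the bearing ball level under the magnifier

## Task

The bearing ball has to be inspected. Fit the loose square-socket key fully onto the square spindle of the cradle's latch and turn it counterclockwise (seen from above) as far as it goes so the red tongue swings clear of the blue ball tray, and leave the key on the spindle. Then lift the tray by its black handle, carry it level so that the ball never leaves its pocket, and finish holding it still and level in the gripper with the ball centred under the magnifier lens, about 9 cm below it, touching nothing else and leaving the other things on the bench where they are.

Things in the scene. Friction and masses are not known exactly. Their poses are not given: they have to be found in the camera images.
- latch_key: Loose key standing upright on the bench, 55 mm tall, 90 g: steel 30 x 30 mm square hub to height 26 mm, orange collar 32 x 32 mm to 29 mm, orange wing grip above it to 55 mm, 56 mm long along the key's x, 13 mm thick along y. Square bore from below, 16 x 16 mm, 26 mm deep, sides along x and y. Origin at the centre of the bore's mouth (underside), z up
- spindle_foot (a point): Foot of the latch's square spindle: centre of the top of its 27 mm washer disc, 41 mm above the bench, on which a fully fitted key stands. It turns with the latch; its x and y axes are those of the square, the red tongue points along its +y
- spindle_top (a point): Centre of the top of the brass spindle, 23.7 mm above spindle_foot. The spindle is 14 x 14 mm square, upright, with a slimmer 11.5 mm tip 3 mm tall
- latch (a joint): Angle of the latch about its upright spindle, rad: near 0 the red tongue (14 mm wide, reaching 49 mm from the axis, 4 mm thick) lies over the tray's edge; it grows counterclockwise seen from above to a stop at 1.45; the tongue is clear of the tray from about 0.8. It stays where it is left (friction 0.1 N m)
- cradle: Grey fixed cradle, about 120 x 104 mm with an ear for the latch on its -y side (to y = -107 mm) and a handle rest at x = -94 mm, deck 22 mm high, locating pins to 29 mm round the tray. Origin on the bench under the centre of the tray's plate; the spindle stands at x = 0, y = -80 mm. Its x axis points away from the tray's handle
- ball_tray: Blue square tray, 84 mm, 10 mm thick with a lip to 13 mm, in the cradle with 1.5 mm play; a round flat pocket in its middle, 25 mm wide, 2.5 mm deep, holds the ball. Black handle bar towards -x: x -164 to -88 mm, 14 mm thick (y), height 12 to 34 mm. 180 g, centre of mass about 55 mm towards the handle. Origin at the centre of the plate's underside, z up
- grip (a point): Middle of the tray's handle: x = -126 mm, 23 mm above the tray's underside; the handle is taken across its 14 mm (the tray's y)
- pocket (a point): Where the ball's centre is when it stands in the middle of the pocket: 18.5 mm above the tray's underside, over its centre
- ball: Loose polished steel bearing ball, 22 mm across, 44 g; origin at its centre. It may roll about 5.5 mm to any side in the pocket and climbs out if the tray tips some 35 degrees or is jerked
- magnifier: Fixed white bench magnifier, 0.295 m tall in all; keep the arm clear of it. Origin on the bench plumb under the lens centre; its base (110 x 150 mm, 18 mm high) and 16 mm post stand at x = +165 mm in its own frame, away from the robot; an arm at 0.25 to 0.28 m carries the lens head towards -x
- lens (a point): Centre of the underside of the lens head, a ring of 84 mm outer diameter and 20 mm height, 245 mm above the bench
- tape_roll: Roll of masking tape, 104 mm across, 24 mm high; bystander
- screwdriver: Screwdriver with amber handle, 208 mm long; bystander
- hub_flange: Cast aluminium hub flange, 96 mm across, 44 mm high; bystander
- seal_washer: Black rubber washer, 36 mm across, 8 mm high; bystander
- bolt: Hex bolt with nut, 74 mm long; bystander
There are look-alikes about, which are no part of the job. What is meant by the latch_key is not yellow, and is the smaller of those in its own colour.

How it is judged (in metres and radians):
On the way, in this order (a step that is already met when the one before it is completed fails the run):
1. the key is fully on the spindle, the latch still closed (distance between latch_key and spindle_foot below 0.006 m and angle between latch_key's own z axis and vertical below 0.12 rad and value of joint latch below 0.9 rad), for 0.1 s.
2. the latch is turned open with the key on it (value of joint latch above 1.15 rad and distance between latch_key and spindle_foot below 0.008 m), for 0.1 s.
3. the tray is lifted off the cradle in the fingers with the ball in its pocket (height (world z) of ball_tray above 0.06 m and contact force between the fingers and ball_tray above 1 N and contact force between cradle and ball_tray below 0.3 N and distance between ball and pocket below 0.01 m), for 0.2 s.
At the end, for the whole second after the job is handed in: Tray held still in the fingers, level within 7 degrees, touching nothing else; ball in its pocket, within 20 mm of the lens axis and 65 to 115 mm below the lens; latch open (over 1.05 rad), key within 8 mm of fully on the spindle (distance between ball and pocket below 0.01 m and angle between ball_tray's own z axis and vertical below 0.12 rad and horizontal distance between ball and lens below 0.02 m and z of ball in the frame of lens between -0.115 and -0.065 m and contact force between the fingers and ball_tray above 1 N and contact force between each of ball_tray, the arm and magnifier below 0.3 N and linear speed of ball_tray below 0.02 m/s and angular speed of ball_tray below 0.15 rad/s and value of joint latch above 1.05 rad and distance between latch_key and spindle_foot below 0.008 m); the arm keeps its last pose, push and grip.
It fails at once if the ball leaves its pocket (distance between ball and pocket above 0.016 m).
It fails at once if the tray is tipped more than 20 degrees (angle between ball_tray's own z axis and vertical above 0.35 rad).
It fails at once if something else on the bench is moved more than 30 mm (distance of any of tape_roll, screwdriver, hub_flange, seal_washer, bolt from where it was at the start of the episode above 0.03 m).
It also fails if it takes over 70 s, if anything falls off the work surface, if the arm or the gripper's body presses on something with over 40 N, if the wrist force passes 120 N, or if a joint passes its speed limit or range.

## Robot

A 6-joint arm with a two-finger parallel gripper is mounted at the origin on a cart in front of the work surface, level with it; the furniture and walls round the work are solid. World frame = base frame: x ahead of the robot, y to its left, z up, the work surface at z = 0. Lengths are in mm, angles in degrees, forces in N, time in s.
With the tool pointing down it reaches from about 300 to 850 mm from the base axis. Payload 4.2 kg.
Tool frame: the origin (TCP) lies midway between the tips of the shut fingers; the grasp point (between the pads) lies 19 mm behind it (env.hold_point_z is the z of the grasp point in the tool frame, in mm); z points along the fingers, y is the direction in which the jaws open and shut (so a half turn about z gives the same grasp; the last joint's range is limited). The gripper opens to 91 mm and grips with 3 to 60 N. Pads are 32 mm wide; open, the fingers measure 118 mm over their backs; the gripper's body (76 mm by 178 mm) begins 60 mm behind the grasp point.
Start: joints at [-66.692, 18.312, 89.639, -0, 72.044, -1.146], TCP at [238.033, -523.437, 185.576] pointing down, gripper open.
Joint ranges: [-177.97, 177.97], [-48.28, 115.42], [12.27, 149.76], [-77.06, 257.06], [2.81, 150.46], [-146.56, 146.56]. Speed limits (degrees/s): [147.25, 147.25, 180, 180, 180, 180].

## Interface

Orientations are given as [roll, pitch, yaw] about the fixed x, y, z axes, in that order (R = Rz(yaw) Ry(pitch) Rx(roll)).
In Python, from workcell import env, grab_frame, camera_params, spotter gives the robot as it stands. The module is installed in compiled form; this text tells all that it offers.
- The arm moves only by the shell command python3 -m jog 'ROWS' [FORCE]. ROWS is text: rows parted by semicolons, each of 7 numbers parted by spaces: the turn, a rotation vector about the world's x, y, z in units of 5 degrees (1.0 is 5 degrees), then the shift along the world's x, y, z in units of 25 mm (1.0 is 25 mm), then the opening, from 0 (shut) to 1 (fully open). A call has 1 to 5 rows; each row is the pose to reach, as a shift and turn from the pose commanded when the call began; what a row does not reach only later rows make up. A row lasts 1/8 s, in which the tool goes at most 62.5 mm and 10.7 degrees, less where a joint would pass 70% of its speed; a pose out of reach is approached as far as the arm can. A call with a gripper value outside its range is refused whole. The fingers move at their own pace and stop on an object; FORCE is the grip in N (left out, the last holds). Time passes only in rows, so rows that repeat a pose let the fingers close. It gives the time, the measured TCP pose, the force and the opening at its end, in the units of the state.
- env.state(): the state, without advancing time (a new reading comes with each control period).
- grab_frame(name): name is "scene" or "side" or "wrist"; returns the picture (420x560x3 uint8, red, green, blue); there is no depth.
- camera_params(name): a dict with "K" (3x3 intrinsics, pixels), "rvec" (rotation vector, rad) and "tvec" (3), from world to camera coordinates, as OpenCV has them. Camera axes: x right, y down, z forward; pixel columns grow to the right and rows downward; lengths in mm; the calibration is good to about 2 mm. A picture is of the moment at which its call begins: read the wrist's pose just before it. camera_params takes no time and is no camera call; for the wrist camera it gives the pose at the moment of the call.
- env.job_done(): hands the job in, once; it reports no verdict.
Trained networks look in the newest picture that a camera, given by its name, has taken for a name from the list of things; names that differ only in an ending like _2 or _b are one class to them, and where a whole thing is asked for, a point or a joint stands for the part that bears it (a point fixed in the world has none). Each returns a list of dicts, best first, with "conf" (0 to 1); they miss things now and then, are a little off and sometimes report something else, mostly with a low value. They report only what shows in the picture. A call takes as long as a camera call. They do not tell look-alikes from the thing itself.
- spotter.look_for(query, camera): "box" ([left, top, width, height] in pixels, round what is visible of it).
- spotter.trace(query, camera): "region" (420x560 bool, what is visible of it) and "box" ([left, top, width, height] in pixels, round what is visible of it).
The state is a dict: "time_s": time; "qpos": joint angles; "qvel": joint speeds; "effort": joint torques, N m; "ee_pos": TCP position; "ee_rot": TCP orientation; "force": force on the tool from outside, world axes, zero at the start; "torque": the same for the moment, N m; "gripper_width": finger opening in mm.
Only numpy, scipy, OpenCV 4.12 (cv2) and the standard library are available. Lean on these libraries where they do the work, as an engineer would, in place of code of your own. Each camera call takes 0.05 s, during which the arm holds its last target. There are 200 camera calls.

## Working session

There is one attempt and no reset: what is moved stays moved. The work goes in short steps, Python scripts to look and compute and a shell command to move; the robot and the scene stay as the last step left them, time stands still between calls to the robot, and variables do not carry over. Pictures are saved under pics/ and viewed, about 8 in all and at most 12, crops included, and the job is handed in when it is done.

```bash
mkdir -p pics; cat > h.py <<'E'
import numpy as np, cv2
from workcell import env, grab_frame, camera_params, spotter
def save(img,n): cv2.imwrite('pics/'+n,cv2.cvtColor(img,cv2.COLOR_RGB2BGR))
def proj(P,c):
    p=camera_params(c) if isinstance(c,str) else c
    return cv2.projectPoints(np.float64(P).reshape(-1,1,3),np.float64(p['rvec']),np.float64(p['tvec']),np.float64(p['K']),None)[0].reshape(-1,2)
def ray(uv,z,c):
    p=camera_params(c) if isinstance(c,str) else c
    R=cv2.Rodrigues(np.float64(p['rvec']))[0]; t=np.float64(p['tvec']).ravel()
    o=-R.T@t; uv=np.float64(uv).reshape(-1,2)
    d=(R.T@np.linalg.inv(p['K'])@np.c_[uv,np.ones(len(uv))].T).T
    return o+d*((z-o[2])/d[:,2])[:,None]
E
python3 - <<'E'
from h import *
a=grab_frame('scene');b=grab_frame('side')
save(a,'scene.png');save(b,'side.png')
for c in('scene','side'):
    for q in('latch_key','cradle','ball_tray','ball','magnifier','latch'):
        print(c,q,[(np.round(r['box']).tolist(),round(r['conf'],2)) for r in spotter.look_for(q,c)])
    p=camera_params(c);R=cv2.Rodrigues(np.float64(p['rvec']))[0];print((-R.T@np.float64(p['tvec']).ravel()).round())
E
```

```text
scene latch_key [([313.0, 247.0, 21.0, 18.0], 0.76), ([283.0, 242.0, 17.0, 20.0], 0.62), ([320.0, 268.0, 22.0, 26.0], 0.58), ([276.0, 232.0, 20.0, 9.0], 0.24)]
scene cradle [([178.0, 246.0, 57.0, 50.0], 0.59)]
scene ball_tray [([184.0, 258.0, 65.0, 44.0], 0.71), ([152.0, 263.0, 12.0, 30.0], 0.67), ([273.0, 208.0, 9.0, 7.0], 0.16)]
scene ball [([200.0, 266.0, 6.0, 10.0], 0.51), ([271.0, 208.0, 10.0, 7.0], 0.34), ([216.0, 249.0, 10.0, 18.0], 0.18)]
scene magnifier [([295.0, 99.0, 80.0, 84.0], 0.91)]
scene latch [([213.0, 251.0, 10.0, 16.0], 0.56)]
[-273.  691. 1264.]
side latch_key [([286.0, 242.0, 19.0, 21.0], 0.64), ([337.0, 246.0, 20.0, 38.0], 0.62), ([318.0, 231.0, 15.0, 24.0], 0.54)]
side cradle [([174.0, 267.0, 71.0, 66.0], 0.86)]
side ball_tray [([182.0, 286.0, 89.0, 37.0], 0.75)]
side ball [([202.0, 295.0, 6.0, 10.0], 0.46)]
side magnifier [([252.0, 88.0, 85.0, 98.0], 0.7)]
side latch [([209.0, 271.0, 12.0, 19.0], 0.6), ([180.0, 285.0, 90.0, 40.0], 0.15)]
[149. 703. 769.]
```

View pics/scene.png

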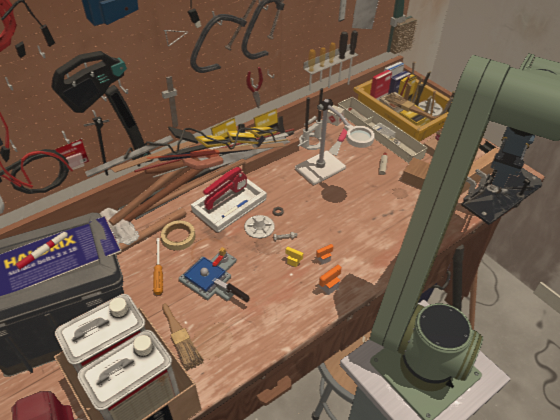

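View pics/side.png

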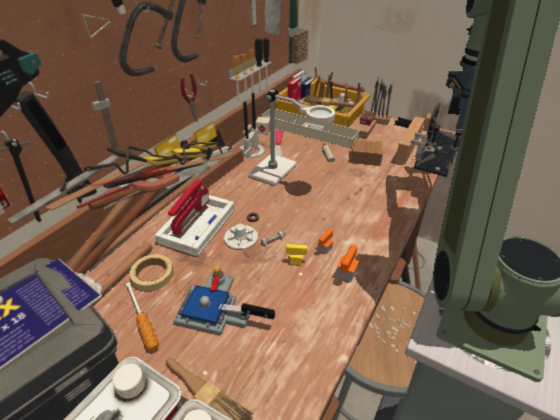

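The pictures show three key-like objects: yellow at scene (293,256), small orange at (324,253) and large orange at (330,277). The small orange one fits the description: it isn't yellow and is the smaller of the two orange ones. I'll measure it and then confirm it in a wrist-camera crop.

```bash
cat >> h.py <<'E'
def tri(ua,ub,a='scene',b='side'):
    def P(c):
        p=camera_params(c) if isinstance(c,str) else c
        return np.float64(p['K'])@np.c_[cv2.Rodrigues(np.float64(p['rvec']))[0],np.float64(p['tvec']).ravel()]
    X=cv2.triangulatePoints(P(a),P(b),np.float64(ua).reshape(2,1),np.float64(ub).reshape(2,1));return (X[:3]/X[3]).ravel()
E
python3 - <<'E'
from h import *
for n,u,v in [('yellow',(293,256),(296,254)),('small',(325,253),(326,241)),('large',(330,277),(348,262)),('ball',(205,271),(205,301)),('spindle',(222,255),(217,271)),('lens',(360,135),(320,115)),('hend',(248,299),(272,314)),('hstart',(218,284),(240,309))]:
    print(n,tri(u,v).round())
for c,u in(('scene',(205,271)),('side',(205,301))):print(ray(u,40,c).round())
for c,u in(('scene',(360,135)),('side',(320,115))):print('lens',ray(u,255,c).round())
p=camera_params('wrist');R=cv2.Rodrigues(np.float64(p['rvec']))[0];print((-R.T@np.float64(p['tvec']).ravel()).round(),R.round(2),p['K'])
print(env.state())
A=cv2.resize(grab_frame('scene')[170:320,140:360],None,fx=3.6,fy=3.6,interpolation=cv2.INTER_CUBIC);save(A,'crop1.png')
E
```

```text
yellow [469.  71.  39.]
small [425. -15.  35.]
large [341.  38.  49.]
ball [572. 310.  45.]
spindle [578. 247.  72.]
lens [ 584. -269.  256.]
hend [423. 263.  44.]
hstart [457. 332. 127.]
[[577. 308.  40.]]
[[574. 308.  40.]]
lens [[ 589. -272.  255.]]
lens [[ 578. -265.  255.]]
[ 314. -490.  384.] [[ 0.41 -0.91  0.  ]
 [-0.87 -0.4   0.29]
 [-0.26 -0.12 -0.96]] [[335.69024292   0.         285.50547453]
 [  0.         335.69024292 204.65742464]
 [  0.           0.           1.        ]]
{'time_s': 0.7, 'qpos': array([-6.66944524e+01,  1.83107992e+01,  8.96377488e+01, -1.43775036e-04,
        7.20441324e+01, -1.14686475e+00]), 'qvel': array([ 0.03363677,  0.02719412, -0.05239948, -0.04345894, -0.03059298,
        0.08736903]), 'effort': array([-2.20731592e-03, -4.12240648e+01, -2.32195455e+01,  7.28248176e-02,
        3.76626116e-02,  5.25104099e-06]), 'ee_pos': array([ 238.01649447, -523.45581063,  185.59546523]), 'ee_rot': array([1.79992685e+02, 2.83252441e-04, 2.44524567e+01]), 'force': array([ 0.29638957, -0.34206601, -0.33004065]), 'torque': array([-0.01679044,  0.02270502,  0.03412946]), 'gripper_width': 91.26616448136369}
```

View pics/crop1.png

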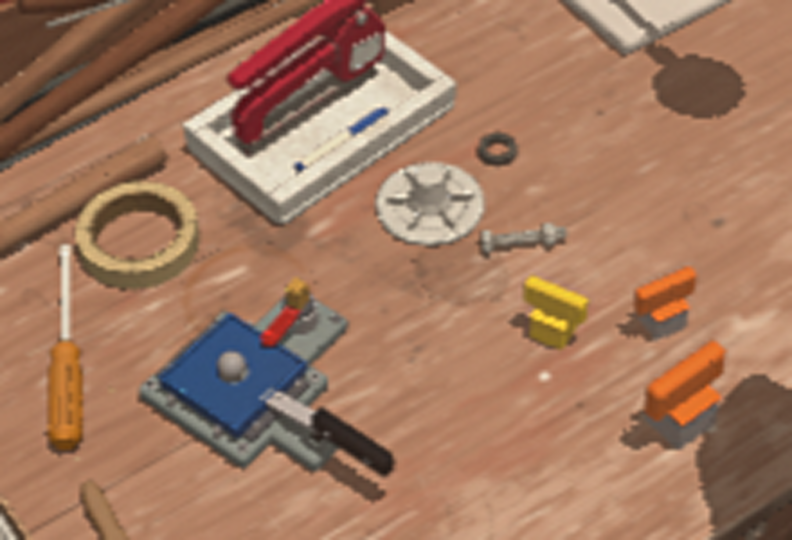

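The crop confirms it. The small orange key is at crop (665,300), which is scene (325,253). The larger orange look-alike is at (685,395) and the yellow one at (555,310). I'm moving the wrist camera over the small orange key.

```bash
python3 -m jog '0 0 0 2 5 0 1;0 0 0 7.6 20.4 0 1;0 0 0 7.6 20.4 0 1;0 0 0 7.6 20.4 0 1;0 0 0 7.6 20.4 0 1'
```

```text
time_s: 1.38
ee_pos: [348.3, -229.1, 185.9]
ee_rot: [179.9, -0.1, 24.4]
force: [0.9, -0.5, 0.6]
gripper_width: 90.9
```

```bash
python3 -m jog '0 0 0 3.2 8.6 0 1;0 0 0 3.2 8.6 0 1;0 0 0 3.2 8.6 0 1;0 0 0 3.2 8.6 0 1;0 0 0 3.2 8.6 0 1'
cat >> h.py <<'E'
def wrist(n):
    p=camera_params('wrist'); im=grab_frame('wrist'); save(im,n); return im,p
E
python3 - <<'E'
from h import *
im,p=wrist('w1.png')
s=env.state();print(s['ee_pos'],s['ee_rot'])
for q in('latch_key','cradle','ball_tray'):
    print(q,[(np.round(r['box']).tolist(),round(r['conf'],2)) for r in spotter.look_for(q,'wrist')])
E
```

```text
time_s: 2.0
ee_pos: [428.5, -13.7, 185.7]
ee_rot: [180.0, -0.0, 24.7]
force: [0.3, -1.0, -1.0]
gripper_width: 91.7
[427.87711253 -15.08569949 185.575101  ] [1.79976966e+02 1.99796966e-02 2.46277687e+01]
latch_key [([268.0, 162.0, 49.0, 45.0], 0.95), ([176.0, 204.0, 73.0, 63.0], 0.78), ([226.0, 86.0, 30.0, 54.0], 0.69)]
cradle [([28.0, 0.0, 39.0, 20.0], 0.75)]
ball_tray [([0.0, 0.0, 31.0, 81.0], 0.8)]
```

View pics/w1.png

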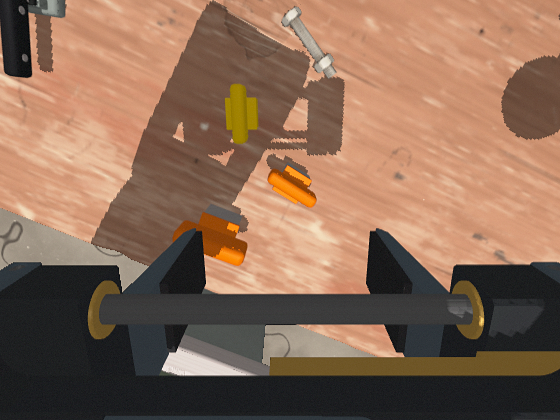

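The wrist view shows the small orange key at (292,185), the large orange one at (210,240), yellow at (240,112) and the tray handle at the top left. I'll fit the key's box model to its orange silhouette.

```bash
cat >> h.py <<'E'
from scipy.optimize import minimize
def box(x0,x1,y0,y1,z0,z1): return np.array([[x,y,z] for x in(x0,x1) for y in(y0,y1) for z in(z0,z1)],float)
def fit(mask,boxes,x0,cam,z=0,S=4):
    M=cv2.resize(mask.astype(np.float32),None,fx=S,fy=S,interpolation=cv2.INTER_LINEAR)>.5
    ys,xs=np.nonzero(M);a,b,c,d=max(xs.min()-60,0),xs.max()+60,max(ys.min()-60,0),ys.max()+60
    M=M[c:d,a:b]
    def f(q):
        R=cv2.Rodrigues(np.array([0,0,np.radians(q[2])]))[0];m=np.zeros(M.shape,np.uint8)
        for B in boxes:
            u=(proj(B@R.T+[q[0],q[1],z],cam)+.5)*S-.5-[a,c]
            cv2.fillConvexPoly(m,cv2.convexHull(np.round(u*16).astype(np.int32)),1,shift=4)
        return 1-(M&(m>0)).sum()/max((M|(m>0)).sum(),1)
    best=min((minimize(f,x0,method='Nelder-Mead',options=dict(initial_simplex=np.array([x0]*4)+np.vstack([np.zeros(3),np.diag(k)]))) for k in([10,10,20],[-6,8,-20],[4,-4,8])),key=lambda r:r.fun)
    return best.x,best.fun
WING=[box(-28,28,-6.5,6.5,29,55),box(-16,16,-16,16,26,29)]
def orange(im,bx):
    h=cv2.cvtColor(im,cv2.COLOR_RGB2HSV);m=(h[...,0]>3)&(h[...,0]<20)&(h[...,1]>190)&(h[...,2]>90)
    k=np.zeros_like(m);l,t,w,hh=[int(v) for v in bx];k[t-8:t+hh+8,l-8:l+w+8]=1
    m=(m&k).astype(np.uint8);n,L,st,_=cv2.connectedComponentsWithStats(m)
    return L==1+np.argmax(st[1:,4])
E
python3 - <<'E'
from h import *
im=cv2.cvtColor(cv2.imread('pics/w1.png'),cv2.COLOR_BGR2RGB);p=camera_params('wrist')
m=orange(im,[268,162,49,45]);print(m.sum())
for y0 in(-30,0,30):print(fit(m,WING,[425,-15,y0],p))
s=fit(orange(im,[176,204,73,63]),WING,[341,38,0],p);print('large as small',s)
for c,q in(('scene','magnifier'),('side','magnifier')):
    grab_frame(c)
    L=spotter.trace(q,c)[0]['region']
    print([np.nonzero(L)[1].min(),np.nonzero(L)[1].max()])
im=grab_frame('scene')[85:205,285:395];sd=grab_frame('side')[75:195,240:350]
save(np.hstack([cv2.resize(v,None,fx=3.6,fy=3.6,interpolation=cv2.INTER_CUBIC) for v in(im,sd)]),'lens.png')
E
```

```text
1181
(array([428.6018388 , -25.13011998, -98.94991479]), np.float64(0.1070077548704369))
(array([428.09590197, -25.20677155,  81.4951808 ]), np.float64(0.10664269492808476))
(array([428.25007512, -25.44535773,  81.46555592]), np.float64(0.10721210688105931))
large as small (array([342.81963969,  23.80149423,  64.85423565]), np.float64(0.35119784229731876))
[np.int64(295), np.int64(319)]
[np.int64(249), np.int64(323)]
```

View pics/lens.png

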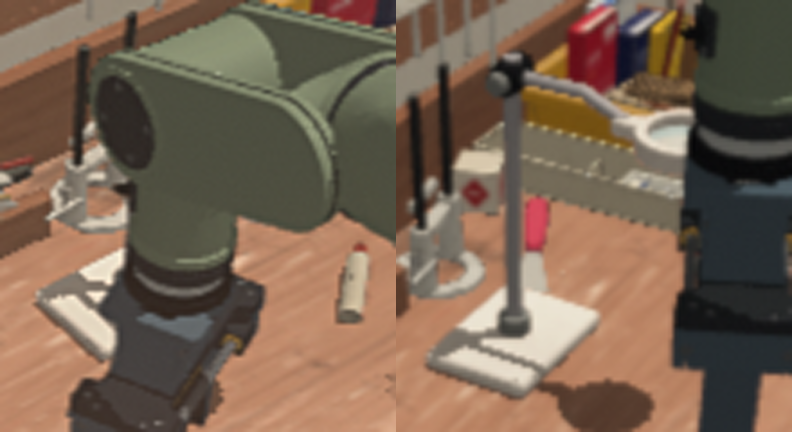

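The ring of the magnifier is in plain view. The key fit gives (428,-25) with its wing at a yaw of 81.5°, and the large one doesn't match this size. I'll rotate to 81.5° above the key and refit from closer.

```bash
python3 -m jog '0 0 2.2 0 -0.4 -0.6 1;0 0 4.4 0 -0.4 -1.2 0.8;0 0 6.5 0 -0.4 -2 0.7;0 0 8.6 0 -0.4 -2.4 0.6;0 0 10.7 0 -0.4 -2.4 0.5'; python3 -m jog '0 0 0.7 0 0 0 0.5;0 0 0.7 0 0 0 0.5'
python3 - <<'E'
from h import *
im,p=wrist('w2.png')
s=env.state();print(s['ee_pos'],s['ee_rot'],s['force'],s['qpos'].round(1),s['gripper_width'])
L=spotter.look_for('latch_key','wrist');print(L)
for l in L[:3]:
    m=orange(im,l['box']);print(m.sum(),fit(m,WING,[428,-25,80],p))
E
```

```text
time_s: 3.12
ee_pos: [427.1, -26.1, 124.7]
ee_rot: [-179.9, 0.0, 78.3]
force: [0.4, 0.4, -0.8]
gripper_width: 54.3
time_s: 3.38
ee_pos: [427.8, -26.1, 125.6]
ee_rot: [180.0, 0.0, 81.4]
force: [-0.4, 0.7, 0.1]
gripper_width: 45.5
[427.81238772 -26.0724646  125.60702785] [ 1.79989569e+02 -1.87373965e-04  8.13661709e+01] [-0.50633875 -0.79326287 -0.63237179] [ -5.    8.2 112.9  -0.   59.    3.6] 45.832668109841386
[{'box': [299.2, 64.6, 59.5, 52.7], 'conf': 0.96}, {'box': [140.5, 103.2, 74.0, 95.5], 'conf': 0.81}, {'box': [270.9, 159.7, 33.5, 71.1], 'conf': 0.77}]Traceback (most recent call last):
  File "<stdin>", line 6, in <module>
  File "h.py", line 39, in orange
    return L==1+np.argmax(st[1:,4])
                ~~~~~~~~~^^^^^^^^^^
    return _wrapfunc(a, 'argmax', axis=axis, out=out, **kwds)
    return bound(*args, **kwds)
ValueError: attempt to get argmax of an empty sequence
```

View pics/w2.png

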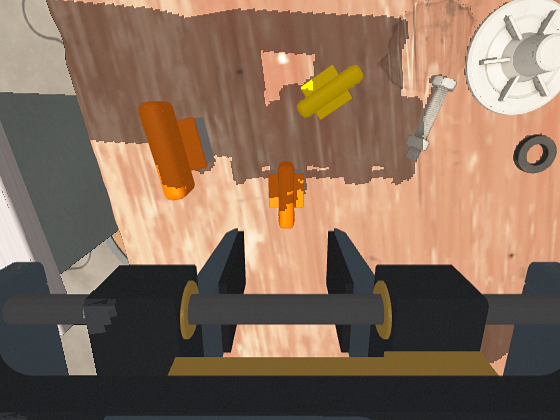

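The small orange key at (286,195) now sits lengthwise between the jaws. I'll refit it with that box and a looser brightness threshold for the shadow.

```bash
sed -i 's/(h\[...,2\]>90)/(h[...,2]>60)/' h.py; python3 - <<'E'
from h import *
im=cv2.cvtColor(cv2.imread('pics/w2.png'),cv2.COLOR_BGR2RGB);p=camera_params('wrist')
m=orange(im,[271,160,33,71]);print(m.sum(),fit(m,WING,[428,-25,80],p))
m=cv2.morphologyEx(m.astype(np.uint8),cv2.MORPH_CLOSE,np.ones((3,3)))>0
print(m.sum(),fit(m,WING,[428,-25,80],p))
E
```

```text
1652 (array([429.71847068, -21.3468171 ,  82.05147055]), np.float64(0.07800551695240754))
1663 (array([429.76404742, -21.60717085,  82.28358725]), np.float64(0.07244655581947745))
```

```bash
python3 -m jog '0 0 0.1 0.06 0.14 -1.5 0.5;0 0 0.1 0.06 0.14 -2.8 0.5;0 0 0.1 0.06 0.14 -3.64 0.5;0 0 0.1 0.06 0.14 -3.64 0.5;0 0 0.1 0.06 0.14 -3.64 0' 40;python3 -m jog '0 0 0 0 0 0 0;0 0 0 0 0 0 0;0 0 0 0 0 0 0;0 0 0 0 0 0 0' 40
```

```text
time_s: 4.1
ee_pos: [430.1, -22.5, 35.3]
ee_rot: [179.9, -0.0, 81.9]
force: [0.5, 0.1, -0.5]
gripper_width: 38.5
time_s: 4.6
ee_pos: [429.3, -22.4, 34.7]
ee_rot: [180.0, -0.0, 82.0]
force: [-0.2, -0.6, 0.5]
gripper_width: 0.9
```

The jaws read 0.9 mm, but the wing is 13 mm thick, so the grasp must have missed. I'll look.

```bash
python3 - <<'E'
from h import *
im,p=wrist('w3.png')
s=env.state();print(s['ee_pos'],s['force'],s['gripper_width'])
sc=grab_frame('side');save(np.hstack([im[100:420,120:460], cv2.resize(sc[180:300,270:400],(347,320),interpolation=cv2.INTER_CUBIC)]),'c3.png')
E
```

```text
[429.32495367 -22.36411533  34.64839808] [ 0.90134791  0.2838821  -0.06705894] 0.411311124044547
```

View pics/c3.png

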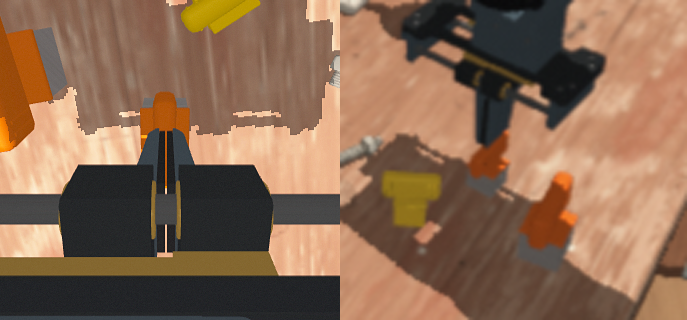

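The fingers closed without gripping, and the orange wing shows beyond them at crop (166,110), on the +y side. I'll open the fingers, back up and remeasure.

```bash
python3 -m jog '0 0 0 0 0 0 0.5;0 0 0 0 0 0 0.5;0 0 0 0 0 0 0.5;0 0 0 0 0 1.8 0.5;0 0 0 0 0 3.6 0.5';python3 -m jog '0 0 0 0 0 0 0.5;0 0 0 0 0 0 0.5'
python3 - <<'E'
from h import *
im,p=wrist('w4.png')
s=env.state();print(s['ee_pos'],s['ee_rot'],s['gripper_width'])
print('tcp px',proj(s['ee_pos'],p), proj([428,-25,55],p))
L=spotter.look_for('latch_key','wrist');print(L)
for l in L:
  try:
    m=orange(im,l['box']);print(m.sum());print(fit(m,WING,[428,-20,80],p))
  except ValueError: pass
a=grab_frame('scene');save(a,'sc4.png');b=grab_frame('side')
for c,v in(('scene',a),('side',b)):
  L=spotter.look_for('latch_key',c);print(c,L)
  for l in L:
    try:
      m=orange(v,l['box']);print(l['box'],m.sum(),fit(m,WING,[428,-20,80],c))
    except ValueError: pass
save(np.hstack([im[100:420,120:460], cv2.resize(b[200:300,290:400],(352,320),interpolation=cv2.INTER_CUBIC)]),'c4.png')
E
```

```text
time_s: 5.32
ee_pos: [428.8, -22.3, 125.3]
ee_rot: [-179.9, 0.0, 82.0]
force: [1.0, 0.8, 0.2]
gripper_width: 45.1
time_s: 5.58
ee_pos: [428.6, -22.3, 124.0]
ee_rot: [-179.9, 0.0, 82.0]
force: [-0.3, 0.5, -0.5]
gripper_width: 45.3
[428.20425252 -22.30535181 123.48601365] [-1.79865155e+02  1.08792247e-02  8.19538337e+01] 45.41852456018856
tcp px [[283.57926916 236.46096434]] [[284.28308435 208.15798332]]
[{'box': [300.3, 70.1, 63.3, 52.1], 'conf': 0.97}, {'box': [270.1, 164.6, 34.3, 66.5], 'conf': 0.6}]
1645
(array([429.46657845, -21.31873162,  81.91231686]), np.float64(0.08756512678013195))
scene [{'box': [318.1, 268.1, 25.2, 27.0], 'conf': 0.94}, {'box': [312.9, 245.9, 22.0, 18.4], 'conf': 0.79}, {'box': [283.5, 240.6, 18.8, 20.9], 'conf': 0.56}, {'box': [180.6, 249.1, 54.4, 49.6], 'conf': 0.5}]
[318.1, 268.1, 25.2, 27.0] 192 (array([428., -20.,  80.]), np.float64(1.0))
[312.9, 245.9, 22.0, 18.4] 58 (array([422.15286056, -22.37596275, 120.70113664]), np.float64(0.6512781381152232))
side [{'box': [336.3, 245.9, 18.7, 36.3], 'conf': 0.84}, {'box': [288.3, 242.9, 16.6, 20.5], 'conf': 0.84}, {'box': [319.8, 230.5, 13.7, 23.8], 'conf': 0.82}, {'box': [171.4, 265.8, 76.2, 69.8], 'conf': 0.17}]
[336.3, 245.9, 18.7, 36.3] 315 (array([428., -20.,  80.]), np.float64(1.0))
[319.8, 230.5, 13.7, 23.8] 153 (array([427.44345534, -20.17599709,  91.61185181]), np.float64(0.2505419634561784))
[171.4, 265.8, 76.2, 69.8] 2 (array([428., -20.,  80.]), np.float64(1.0))
```

View pics/c4.png

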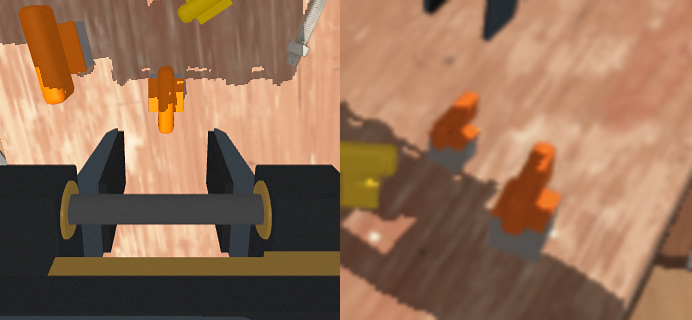

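The key has not moved and stands upright. I'll check the geometry of the failed grasp numerically against the saved views.

```bash
python3 - <<'E'
from h import *
print('tcp side',proj([[429.3,-22.4,34.6],[429.3,-22.4,55],[429.3,-22.4,75]],'side').round(1).tolist())
R=cv2.Rodrigues(np.array([0,0,np.radians(82)]))[0]
W=np.array([[-28,0,55],[28,0,55],[-28,0,29],[28,0,29],[0,0,0]])@R.T+[429.5,-21.3,0]
print('wing side',proj(W,'side').round(1).tolist());print('wing scene',proj(W,'scene').round(1).tolist())
p=camera_params('wrist');print('wing w4',proj(W,p).round(1).tolist())
im=cv2.cvtColor(cv2.imread('pics/w4.png'),cv2.COLOR_BGR2RGB);m=orange(im,[270,164,34,66])
ys,xs=np.nonzero(m);print('mask',xs.min(),xs.max(),ys.min(),ys.max())
for r in range(ys.min(),ys.max()+1,4):print(r,np.nonzero(m[r])[0][[0,-1]])
# scale test: unknown scale
for s in (.8,.9,1,1.1,1.2): print(s,fit(m,[b*s for b in WING],[429,-21,82],p))
b=grab_frame('side');mb=orange(b,[320,230,14,24]);ys,xs=np.nonzero(mb);print('side mask',xs.min(),xs.max(),ys.min(),ys.max())
E
```

```text
tcp side [[325.2, 238.1], [325.7, 232.6], [326.3, 227.0]]
wing side [[331.2, 227.2], [319.6, 238.5], [330.4, 234.3], [319.0, 245.6], [324.0, 247.5]]
wing scene [[334.0, 243.7], [318.0, 250.6], [333.2, 249.2], [317.4, 256.1], [324.7, 258.6]]
wing w4 [[285.3, 235.1], [285.3, 170.7], [285.4, 224.5], [285.4, 164.9], [285.4, 187.7]]
mask 268 303 166 232
166 [282 289]
170 [279 292]
174 [278 293]
178 [269 302]
182 [268 303]
186 [269 302]
190 [269 303]
194 [269 303]
198 [269 302]
202 [269 302]
206 [269 302]
210 [269 302]
214 [278 292]
218 [278 293]
222 [278 293]
226 [278 293]
230 [279 292]
0.8 (array([429.12201523, -19.44753114,  81.91632649]), np.float64(0.3286784741144414))
0.9 (array([429.61276612, -21.3959976 ,  81.99469049]), np.float64(0.1390650959069627))
1 (array([429.58409834, -21.18531966,  81.91873799]), np.float64(0.0891253856553541))
1.1 (array([429.42100639, -22.03055075,  83.0114115 ]), np.float64(0.25865465803546295))
1.2 (array([428.45665976, -23.40117996,  81.88135587]), np.float64(0.38251225174103687))
side mask 319 332 229 245
```

This explains the miss. The finger tips appear 85 px apart for a 45 mm opening, so they are at a depth of about 182 mm instead of 214 mm. The real tips therefore sit about 27 mm above the reported TCP, and the jaws shut above the wing. I'll go about 27 mm lower. At 45 mm open the fingers clear the hub either way, and the closing width (13 or 30 mm) will show what they hold.

```bash
python3 -c "
from workcell import env;print(env.hold_point_z)"; python3 -m jog '0 0 0 0.05 0.04 -1.5 0.5;0 0 0 0.05 0.04 -3 0.5;0 0 0 0.05 0.04 -4 0.5;0 0 0 0.05 0.04 -4.6 0.5;0 0 0 0.05 0.04 -4.6 0.5' 40;python3 -m jog '0 0 0 0 0 0 0;0 0 0 0 0 0 0;0 0 0 0 0 0 0;0 0 0 0 0 0 0' 40
```

```text
-18.8
time_s: 6.55
ee_pos: [429.5, -21.3, 8.5]
ee_rot: [-179.8, 0.0, 82.0]
force: [0.9, -0.6, 0.0]
gripper_width: 46.0
time_s: 7.05
ee_pos: [430.6, -21.4, 9.8]
ee_rot: [180.0, -0.0, 82.0]
force: [0.6, 0.1, -1.7]
gripper_width: 12.7
```

The width is 12.7 mm, so the wing is gripped. Next I'll lift and carry the key to where the wrist camera sees the latch.

```bash
python3 -m jog '0 0 0 0 0 1 0;0 0 0 0 0 2.5 0;0 0 0 0 0 4 0;0 0 1 1.5 1.8 5.6 0;0 0 3 3.2 3.6 5.6 0';python3 -m jog '0 0 2.1 1.7 2 0 0;0 0 2.1 3.4 4.2 0 0;0 0 2.1 3.4 4.2 0 0;0 0 2.1 3.4 4.2 0 0;0 0 2.1 3.4 4.2 0 0'
python3 - <<'E'
from h import *
im,p=wrist('w5.png')
s=env.state();print(s['ee_pos'],s['ee_rot'],s['force'],s['gripper_width'])
for q in('latch','cradle','ball_tray','ball','spindle_foot'):
    print(q,[(np.round(r['box']).tolist(),round(r['conf'],2)) for r in spotter.look_for(q,'wrist')])
E
```

```text
time_s: 7.68
ee_pos: [508.4, 64.4, 152.5]
ee_rot: [179.6, 0.0, 97.2]
force: [1.0, -1.2, -0.7]
gripper_width: 12.9
time_s: 8.3
ee_pos: [590.0, 167.6, 149.1]
ee_rot: [-179.9, 0.0, 107.4]
force: [0.4, -0.9, -1.0]
gripper_width: 13.1
[590.17369505 167.53633899 149.33956112] [-1.79964179e+02  1.51854207e-02  1.07383598e+02] [ 0.30641309 -0.20069217 -0.7709884 ] 12.73347945181332
latch [([301.0, 78.0, 29.0, 70.0], 0.87)]
cradle [([206.0, 0.0, 182.0, 160.0], 0.7)]
ball_tray [([116.0, 0.0, 256.0, 92.0], 0.65)]
ball [([310.0, 20.0, 25.0, 30.0], 0.81)]
spindle_foot [([302.0, 73.0, 30.0, 76.0], 0.68)]
```

View pics/w5.png

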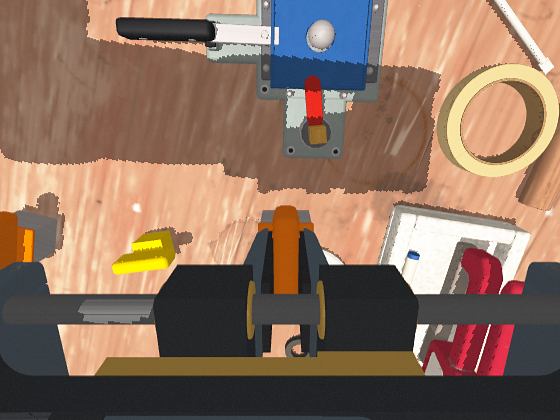

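The view shows the spindle (brass) at about (317,135), the red tongue up to (313,80), the ball at (320,37), and the held key between the fingers at (286,250). I'll fit the tray, tongue and spindle numerically.

```bash
cat >> h.py <<'E'
def hsv(im): return cv2.cvtColor(im,cv2.COLOR_RGB2HSV)
def near(m,bx):
    k=np.zeros_like(m);l,t,w,h=bx;k[max(t,0):t+h,max(l,0):l+w]=1;m=(m&k).astype(np.uint8)
    m=cv2.morphologyEx(m,cv2.MORPH_CLOSE,np.ones((3,3)));n,L,st,_=cv2.connectedComponentsWithStats(m);return L==1+np.argmax(st[1:,4])
E
python3 - <<'E'
from h import *
im=cv2.cvtColor(cv2.imread('pics/w5.png'),cv2.COLOR_BGR2RGB);p=camera_params('wrist');H=hsv(im)
print('brass pix',H[135,317],H[130,312],'red',H[100,314],'washer',H[140,300])
br=near((H[...,0]>12)&(H[...,0]<28)&(H[...,1]>120),[298,115,40,40])
rd=near(((H[...,0]<6)|(H[...,0]>172))&(H[...,1]>170),[295,70,40,65])
for n,m in(('brass',br),('red',rd)):
    ys,xs=np.nonzero(m);print(n,m.sum(),xs.min(),xs.max(),ys.min(),ys.max())
SP=[box(-7,7,-7,7,41,61.7),box(-5.75,5.75,-5.75,5.75,61.7,64.7)]
print('ray',ray([317,133],64.7,p))
for y0 in(0,20,45,70):print('spindle',y0,fit(br,SP,[595,235,y0],p,S=8))
r=cv2.minAreaRect(np.argwhere(rd)[:,::-1].astype(np.float32)*1.);print(r)
# tongue axis: column-centres of red, projected on z=39
ys=np.arange(85,120,2);c=np.array([[np.nonzero(rd[y])[0].mean(),y] for y in ys]);P=ray(c,39,p)
d=np.linalg.svd(P[:,:2]-P[:,:2].mean(0))[2][0];print('tongue dir',np.degrees(np.arctan2(d[1],d[0]))%180)
# tray right/left blue edges at z=35
bl=near((H[...,0]>100)&(H[...,0]<120)&(H[...,1]>150),[240,0,160,100])
for k in(0,-1):
    c=np.array([[np.nonzero(bl[y])[0][k],y] for y in range(8,75,4)]);P=ray(c,35,p)
    d=np.linalg.svd(P[:,:2]-P[:,:2].mean(0))[2][0];print('edge',c[0],c[-1],P[0],P[-1],np.degrees(np.arctan2(d[1],d[0]))%180)
c=np.array([[x,np.nonzero(bl[:,x])[0][-1]] for x in list(range(275,300,4))+list(range(330,362,4))]);P=ray(c,35,p)
d=np.linalg.svd(P[:,:2]-P[:,:2].mean(0))[2][0];print('front',P[0],P[-1],np.degrees(np.arctan2(d[1],d[0]))%180)
print('ball',ray([320,36],40.5,p))
E
```

```text
brass pix [ 18 178 153] [ 18 174 145] red [  1 218 238] washer [ 72  12 104]
brass 320 308 326 125 143
red 734 305 322 76 125
ray [[599.08061423 230.93763276  64.7       ]]
spindle 0 (array([600.59834592, 229.44728268,  24.44395066]), np.float64(0.06509364671318396))
spindle 20 (array([600.59530623, 229.4346489 ,  24.40075213]), np.float64(0.06522238031853855))
spindle 45 (array([600.61244839, 229.41279227,  24.17079079]), np.float64(0.06533908415160139))
spindle 70 (array([600.64931679, 229.42642487,  24.1367751 ]), np.float64(0.06546472153408567))
((313.42449951171875, 100.30604553222656), (49.00344467163086, 15.630064010620117), 85.42607879638672)
tongue dir 113.2521822209142
edge [272   8] [271  72] [533.82364059 314.25577425  35.        ] [547.25248371 266.64780948  35.        ] 106.15362454812116
edge [371   8] [365  72] [612.03991789 338.82856477  35.        ] [625.37673557 291.18491415  35.        ] 105.8362424960133
front [554.16626364 255.88436804  35.        ] [624.5987946  276.25517726  35.        ] 16.015208706704765
ball [[578.43355128 305.25291599  40.5       ]]
```

```bash
python3 - <<'E'
from h import *
im=cv2.cvtColor(cv2.imread('pics/w5.png'),cv2.COLOR_BGR2RGB);p=camera_params('wrist');H=hsv(im)
m=(H[...,0]>3)&(H[...,0]<20)&(H[...,1]>190)&(H[...,2]>60)
s=env.state();print(s['ee_pos'],s['ee_rot'])
for r in range(204,262,4):
    x=np.nonzero(m[r,255:325])[0]+255;print(r,(x[0],x[-1],len(x)) if len(x) else None)
for dz in(9,):
  R=cv2.Rodrigues(np.array([0,0,np.radians(s['ee_rot'][2])]))[0];o=s['ee_pos']-[0,0,dz]
  f=lambda P:proj(np.array(P,float)@R.T+o,p).round(1).tolist()
  print('wing end top',f([[28,-6.5,55],[28,6.5,55],[28,0,55]]),'wing top mid',f([[0,-6.5,55],[0,6.5,55],[10,-6.5,55],[10,6.5,55]]),'collar far',f([[16,-16,29],[16,16,29]]),'hub far',f([[15,-15,26],[15,15,26],[15,-15,0],[15,15,0]]))
g=(H[...,1]<60)
for r in(205,208,211,214,217,220,224,228):print(r,[ (c,tuple(im[r,c])) for c in(258,262,266,306,310,314)])
E
```

```text
[590.89569669 168.23667023 149.49357722] [1.79975794e+02 3.07450278e-03 1.07406292e+02]
204 None
208 (np.int64(276), np.int64(295), 20)
212 (np.int64(274), np.int64(296), 23)
216 (np.int64(273), np.int64(298), 26)
220 (np.int64(273), np.int64(298), 26)
224 (np.int64(258), np.int64(313), 56)
228 (np.int64(258), np.int64(313), 49)
232 (np.int64(272), np.int64(298), 27)
236 (np.int64(272), np.int64(299), 28)
240 (np.int64(273), np.int64(298), 26)
244 (np.int64(273), np.int64(298), 26)
248 (np.int64(273), np.int64(298), 26)
252 (np.int64(273), np.int64(298), 26)
256 (np.int64(274), np.int64(297), 24)
260 (np.int64(274), np.int64(298), 25)
wing end top [[298.2, 218.8], [271.2, 218.8], [284.7, 218.8]] wing top mid [[297.5, 271.0], [271.9, 271.0], [297.8, 252.9], [271.7, 252.9]] collar far [[313.0, 223.6], [256.6, 223.6]] hub far [[310.8, 223.4], [258.8, 223.4], [307.9, 209.6], [261.8, 209.6]]
205 [(258, (np.uint8(232), np.uint8(175), np.uint8(134))), (262, (np.uint8(232), np.uint8(172), np.uint8(135))), (266, (np.uint8(233), np.uint8(174), np.uint8(135))), (306, (np.uint8(227), np.uint8(16
[... 1706 characters left out ...]
uint8(104))), (314, (np.uint8(228), np.uint8(168), np.uint8(131)))]
224 [(258, (np.uint8(167), np.uint8(78), np.uint8(5))), (262, (np.uint8(174), np.uint8(81), np.uint8(0))), (266, (np.uint8(176), np.uint8(85), np.uint8(12))), (306, (np.uint8(176), np.uint8(84), np.uint8(3))), (310, (np.uint8(176), np.uint8(83), np.uint8(15))), (314, (np.uint8(232), np.uint8(174), np.uint8(138)))]
228 [(258, (np.uint8(165), np.uint8(74), np.uint8(4))), (262, (np.uint8(183), np.uint8(87), np.uint8(13))), (266, (np.uint8(84), np.uint8(68), np.uint8(75))), (306, (np.uint8(104), np.uint8(72), np.uint8(59))), (310, (np.uint8(180), np.uint8(86), np.uint8(13))), (314, (np.uint8(237), np.uint8(180), np.uint8(141)))]
```

The held key projects within about 0.5 mm of the model, so the key origin sits at the TCP in x and y, 9 mm below it. The spindle is at (600.6,229.4) with yaw of about 24°. I'll move above it and check.

```bash
python3 -m jog '0 0 1.3 0.2 1.2 0 0;0 0 1.3 0.4 2.46 0 0;0 0 1.3 0.4 2.46 -1.2 0;0 0 1.3 0.4 2.46 -2.6 0;0 0 1.3 0.4 2.46 -2.6 0'
python3 - <<'E'
from h import *
P=[]
for i in range(4):
    im,p=wrist('w6.png');s=env.state();P.append(np.r_[s['ee_pos'],s['ee_rot'][2]])
print(np.mean(P,0),np.std(P,0),s['force'])
H=hsv(im)
rd=near(((H[...,0]<6)|(H[...,0]>172))&(H[...,1]>170),[200,60,160,200]);ys,xs=np.nonzero(rd);print(rd.sum(),xs.min(),xs.max(),ys.min(),ys.max())
q=[]
for y in range(ys.min()+6,ys.max()-4,2): 
    x=np.nonzero(rd[y])[0];q.append([x.mean(),y])
W=ray(q,39,p);d=np.linalg.svd(W[:,:2]-W[:,:2].mean(0))[2][0];d*=np.sign(d[1]);print('tongue dir',np.degrees(np.arctan2(d[1],d[0])))
tip=ray([[(xs[ys==ys.min()].mean()),ys.min()]],39,p)[0,:2];print('tip',tip,'axis est',tip-49*d, 'line pt nearest 600.6,229.4',W[:,:2].mean(0)+d*np.dot(np.array([600.6,229.4])-W[:,:2].mean(0),d))
save(im[60:360,120:460],'c6.png')
E
```

```text
time_s: 9.22
ee_pos: [598.8, 229.4, 81.5]
ee_rot: [-179.6, -0.0, 113.9]
force: [0.0, 1.1, -1.3]
gripper_width: 12.8
[601.71468758 230.41397583  85.14106806 113.93734624] [0.72758112 0.25360362 0.96976955 0.00159488] [ 0.90594457  0.44328817 -1.02008895]
848 273 290 151 200
tongue dir 113.56985625635198
tip [580.23638166 273.02727336] axis est [599.82985837 228.11518512] line pt nearest 600.6,229.4 [599.89164015 229.09096889]
```

View pics/c6.png

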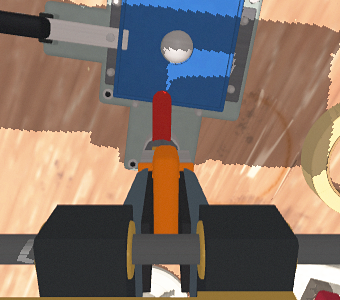

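The key hangs right over the spindle, with the tongue emerging straight below the wing at (163,120). I'll lower slowly and watch the force.

```bash
python3 -m jog '0 0 0 -0.03 -0.03 -0.2 0;0 0 0 -0.03 -0.03 -0.35 0;0 0 0 -0.03 -0.03 -0.5 0;0 0 0 -0.03 -0.03 -0.62 0;0 0 0 -0.03 -0.03 -0.74 0';python3 -m jog '0 0 0 0 0 0 0;0 0 0 0 0 0 0'
```

```text
time_s: 10.05
ee_pos: [600.2, 229.6, 65.3]
ee_rot: [-180.0, 0.0, 114.0]
force: [0.2, 0.3, -0.0]
gripper_width: 12.8
time_s: 10.3
ee_pos: [600.2, 229.6, 65.5]
ee_rot: [-180.0, -0.0, 114.0]
force: [-0.4, -0.2, -1.3]
gripper_width: 12.9
```

There's no force at key bottom ≈ 56 mm, which is below the spindle top, so the key is engaging. I'll continue down.

```bash
python3 -m jog '0 0 0 0 0 -0.15 0;0 0 0 0 0 -0.3 0;0 0 0 0 0 -0.42 0;0 0 0 0 0 -0.52 0;0 0 0 0 0 -0.58 0';python3 -m jog '0 0 0 0 0 0 0;0 0 0 0 0 0 0'
```

```text
time_s: 10.92
ee_pos: [600.2, 229.6, 50.9]
ee_rot: [-180.0, -0.0, 114.0]
force: [-0.9, 0.3, 0.3]
gripper_width: 12.4
time_s: 11.18
ee_pos: [600.1, 229.6, 50.8]
ee_rot: [-180.0, -0.0, 114.0]
force: [-2.0, -0.4, -1.4]
gripper_width: 12.8
```

```bash
python3 -m jog '0 0 0 0 0 -0.04 0;0 0 0 0 0 -0.04 0';python3 -m jog '0 0 0 0 0 -0.04 0;0 0 0 0 0 -0.04 0';python3 -m jog '0 0 0 0 0 -0.04 0;0 0 0 0 0 -0.04 0'
```

```text
time_s: 11.42
ee_pos: [600.2, 229.6, 50.6]
ee_rot: [180.0, -0.0, 114.0]
force: [-2.3, -1.9, 4.3]
gripper_width: 12.8
time_s: 11.68
ee_pos: [600.3, 229.6, 50.6]
ee_rot: [180.0, 0.0, 114.0]
force: [-4.3, -2.3, 7.5]
gripper_width: 13.0
time_s: 11.92
ee_pos: [600.3, 229.6, 50.5]
ee_rot: [179.9, 0.0, 114.0]
force: [-5.6, -1.8, 13.0]
gripper_width: 12.6
```

The key is seated: the force rises to 13 N with z fixed at 50.5. I'll relieve the press slightly and turn counterclockwise.

```bash
python3 -m jog '0 0 0 0 0 0.08 0;0 0 1.5 0 0 0.08 0;0 0 3 0 0 0.08 0;0 0 4.5 0 0 0.08 0;0 0 6 0 0 0.08 0';python3 -m jog '0 0 1.5 0 0 0 0;0 0 3 0 0 0 0;0 0 4.5 0 0 0 0;0 0 6 0 0 0 0;0 0 6 0 0 0 0'; python3 -c "
from workcell import env;s=env.state();print(s['torque'],s['qpos'].round(1))"
```

```text
time_s: 12.55
ee_pos: [599.8, 229.4, 50.6]
ee_rot: [-180.0, -0.0, 144.2]
force: [-4.4, -1.5, 5.3]
gripper_width: 12.7
time_s: 13.18
ee_pos: [599.9, 229.7, 50.6]
ee_rot: [180.0, -0.0, 174.0]
force: [-4.2, -1.7, 5.3]
gripper_width: 12.5
[-0.07179552  0.73253626  0.01776041] [ 19.9  30.3  90.8   0.   59.  -64.1]
```

```bash
python3 -m jog '0 0 1.2 0 0 0 0;0 0 2.2 0 0 0 0;0 0 2.4 0 0 0 0;0 0 2.4 0 0 0 0'; python3 -c "
from workcell import env;s=env.state();print(s['torque'])";  python3 -m jog '0 0 0.4 0 0 0 0;0 0 0.6 0 0 0 0;0 0 0.6 0 0 0 0'; python3 -c "
from workcell import env;s=env.state();print(s['torque'])"
```

```text
time_s: 13.68
ee_pos: [600.0, 229.9, 50.6]
ee_rot: [180.0, -0.0, -174.1]
force: [-4.3, -1.3, 5.2]
gripper_width: 12.8
[-0.02640833  0.74289019 -0.04110669]
time_s: 14.05
ee_pos: [599.9, 230.0, 50.6]
ee_rot: [180.0, -0.0, -171.1]
force: [-4.6, -0.4, 4.7]
gripper_width: 12.4
[ 0.00292663  0.74495481 -0.00989467]
```

The bore has about 8° of play around the spindle, so the latch lags the key. I'll continue until the stop torque shows.

```bash
for i in 1; do python3 -m jog '0 0 0.4 0 0 0 0;0 0 0.8 0 0 0 0;0 0 0.8 0 0 0 0'; python3 -c "
from workcell import env;s=env.state();print(s['torque'])"; python3 -m jog '0 0 0.4 0 0 0 0;0 0 0.8 0 0 0 0;0 0 0.8 0 0 0 0'; python3 -c "
from workcell import env;s=env.state();print(s['torque'])"; done
```

```text
time_s: 14.42
ee_pos: [599.9, 230.0, 50.6]
ee_rot: [179.9, -0.0, -167.1]
force: [-4.5, -0.8, 5.7]
gripper_width: 12.7
[0.04076142 0.7750612  0.02237585]
time_s: 14.8
ee_pos: [599.9, 230.1, 50.6]
ee_rot: [179.9, -0.0, -163.1]
force: [-3.5, -0.0, 5.8]
gripper_width: 12.7
[ 0.09737761  0.73522942 -0.02703221]
```

```bash
python3 - <<'E'
from h import *
im,p=wrist('w7.png');H=hsv(im)
rd=near(((H[...,0]<6)|(H[...,0]>172))&(H[...,1]>170),[150,60,260,200]);ys,xs=np.nonzero(rd);print(rd.sum(),xs.min(),xs.max(),ys.min(),ys.max())
q=[[np.nonzero(rd[y])[0].mean(),y] for y in range(ys.min()+6,ys.max()-4,2)]
W=ray(q,39,p);d=np.linalg.svd(W[:,:2]-W[:,:2].mean(0))[2][0];d*=-np.sign(d[0]);a=np.degrees(np.arctan2(d[1],d[0]));print('dir',a,'latch rad',np.radians((a%360)-106))
for c in('scene','side'):
    grab_frame(c)
E
```

```text
988 280 307 159 209
dir -172.48446790325863 latch rad 1.4227144266032536
```

The tongue now points at −172.5°, so the latch is at about 1.42 rad, practically at its stop. I'll release the key, rise, and go above the tray handle.

```bash
python3 -m jog '0 0 0 0 0 0 0.4;0 0 0 0 0 0 0.4;0 0 0 0 0 0 0.4;0 0 0 0 0 1 0.4;0 0 0 0 0 3 0.5';python3 -m jog '0 0 0 -2 0.6 0 0.5;0 0 0 -4 1.2 0 0.5;0 0 0 -5.7 1.66 0 0.5;0 0 0 -5.7 1.66 0 0.5;0 0 0 -5.7 1.66 0 0.5'
python3 - <<'E'
from h import *
im,p=wrist('w8.png');s=env.state();print(s['ee_pos'],s['ee_rot'],s['gripper_width'],s['force'])
a,b=grab_frame('scene'),grab_frame('side');save(a,'sc8.png')
save(np.hstack([cv2.resize(im[:,60:500],(440,420)),cv2.resize(b[240:345,160:250],(360,420),interpolation=cv2.INTER_CUBIC)]),'c8.png')
E
```

```text
time_s: 15.58
ee_pos: [599.0, 229.1, 123.4]
ee_rot: [-180.0, -0.3, -163.0]
force: [0.1, 0.3, 0.8]
gripper_width: 43.4
time_s: 16.2
ee_pos: [458.8, 271.4, 125.5]
ee_rot: [180.0, 0.1, -163.0]
force: [-0.5, -0.1, 0.2]
gripper_width: 45.5
[459.15242782 271.24343319 125.32825872] [ 1.79995646e+02  8.77628478e-02 -1.63064967e+02] 45.93536890047285 [ 0.50731951 -0.49876261 -0.69229655]
```

View pics/c8.png

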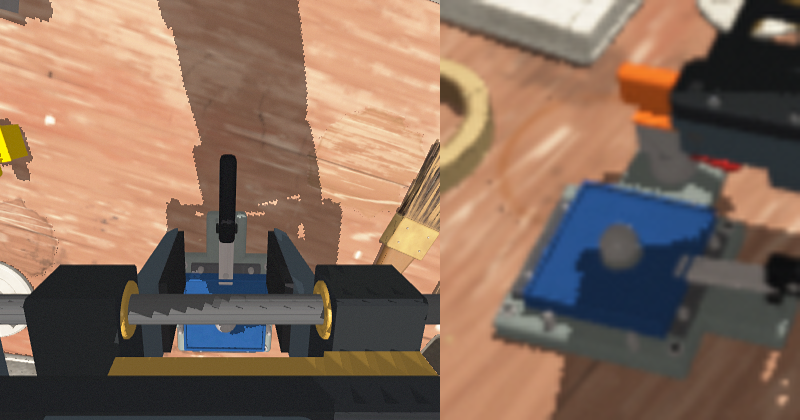

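The key stays on the spindle with the red tongue clear of the tray. The handle is centred between the jaws at about full-image (288,195). I'll measure the handle's line and end.

```bash
python3 - <<'E'
from h import *
im=cv2.cvtColor(cv2.imread('pics/w8.png'),cv2.COLOR_BGR2RGB);p=camera_params('wrist');H=hsv(im)
m=near(H[...,2]<45,[270,145,45,75]);ys,xs=np.nonzero(m);print(m.sum(),ys.min(),ys.max())
q=[[np.nonzero(m[y])[0].mean(),y] for y in range(ys.min()+8,ys.max()-4,2)];W=ray(q,56,p)[:,:2]
d=np.linalg.svd(W-W.mean(0))[2][0];d*=np.sign(d[0]);e=ray([[288,ys.min()]],56,p)[0,:2]
print('yaw',np.degrees(np.arctan2(d[1],d[0])),'end',e,'line mean',W.mean(0),'grip',W.mean(0)+d*(np.dot(e-W.mean(0),d)+38),'w px',[len(np.nonzero(m[y])[0]) for y in(170,190)])
E
```

```text
1046 155 219
yaw 15.418346878916886 end [418.43021639 259.54253317] line mean [444.70469816 266.96733226] grip [455.01684722 269.81132428] w px [16, 16]
```

```bash
python3 -m jog '0 0 -0.2 -0.12 -0.03 -1.5 0.5;0 0 -0.2 -0.12 -0.03 -3 0.5;0 0 -0.2 -0.12 -0.03 -4.1 0.5;0 0 -0.2 -0.12 -0.03 -4.7 0.5;0 0 -0.2 -0.12 -0.03 -4.7 0.5' 60;python3 -m jog '0 0 0 0 0 0 0.3;0 0 0 0 0 0 0.2;0 0 0 0 0 0 0.15;0 0 0 0 0 0 0;0 0 0 0 0 0 0' 60;python3 -m jog '0 0 0 0 0 0 0;0 0 0 0 0 0 0;0 0 0 0 0 0 0' 60
```

```text
time_s: 16.98
ee_pos: [454.9, 270.0, 6.8]
ee_rot: [-180.0, -0.1, -164.1]
force: [0.1, -1.6, 0.9]
gripper_width: 45.6
time_s: 17.6
ee_pos: [455.2, 270.7, 8.2]
ee_rot: [180.0, 0.1, -164.0]
force: [-0.4, -0.5, 4.0]
gripper_width: 13.9
time_s: 17.98
ee_pos: [455.2, 270.7, 8.2]
ee_rot: [180.0, 0.1, -164.1]
force: [-1.6, 1.0, 6.7]
gripper_width: 13.7
```

The handle is gripped at 13.7 mm. I'll lift gently.

```bash
python3 -m jog '0 0 0 0 0 0.12 0;0 0 0 0 0 0.3 0;0 0 0 0 0 0.5 0;0 0 0 0 0 0.75 0;0 0 0 0 0 1 0' 60;python3 -m jog '0 0 0 0 0 0.3 0;0 0 0 0 0 0.6 0;0 0 0 0 0 0.9 0;0 0 0 0 0 1.1 0;0 0 0 0 0 1.2 0'
python3 - <<'E'
from h import *
im,p=wrist('w9.png');s=env.state();print(s['ee_pos'],s['ee_rot'],s['force'],s['torque'],s['gripper_width'])
a,b=grab_frame('scene'),grab_frame('side');save(b,'sd9.png');save(a,'sc9.png')
for c,v in(('scene',a),('side',b)):
    print(c,[(np.round(r['box']).tolist(),round(r['conf'],2)) for q in('ball','ball_tray') for r in spotter.look_for(q,c)])
save(np.hstack([cv2.resize(v,(400,400),interpolation=cv2.INTER_CUBIC) for v in(a[190:320,150:280],b[220:350,150:280])]),'c9.png')
E
```

```text
time_s: 18.6
ee_pos: [454.8, 270.4, 33.0]
ee_rot: [180.0, -0.0, -164.0]
force: [0.3, -0.6, -2.3]
gripper_width: 13.5
time_s: 19.23
ee_pos: [455.0, 270.4, 63.0]
ee_rot: [180.0, 0.0, -164.0]
force: [0.6, -0.9, -1.8]
gripper_width: 13.3
[455.05291447 270.4890242   63.09603237] [ 1.79987374e+02  3.54816597e-02 -1.64043785e+02] [ 0.86275378  0.61912649 -2.29597313] [ 0.06451671  0.04302876 -0.01806583] 13.63934905424454
scene [([182.0, 246.0, 64.0, 47.0], 0.58), ([150.0, 241.0, 12.0, 52.0], 0.58), ([162.0, 220.0, 32.0, 32.0], 0.33)]
side [([198.0, 280.0, 9.0, 12.0], 0.39), ([176.0, 268.0, 100.0, 40.0], 0.84), ([127.0, 254.0, 48.0, 39.0], 0.53)]
```

View pics/c9.png

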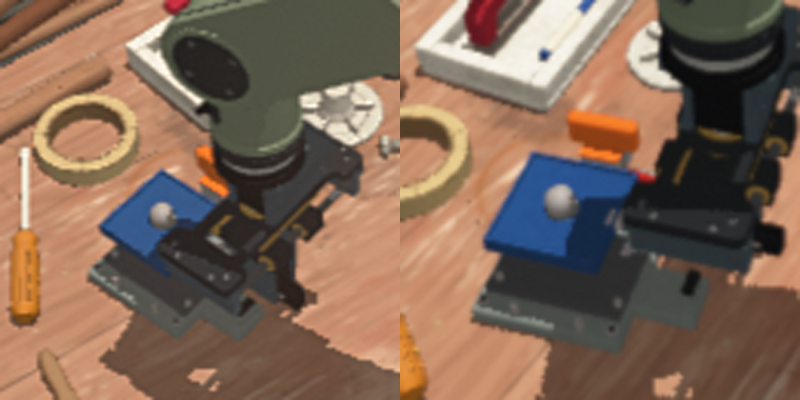

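The tray is up with the ball in the pocket, and the key is still on the spindle. That was my 12th and last picture, so the remaining checks are numerical. Next I'll refine the lens pose from the first frames.

```bash
python3 - <<'E'
from h import *
th=np.linspace(0,2*np.pi,40,endpoint=False)
cyl=[np.vstack([np.c_[42*np.cos(th),42*np.sin(th),0*th+z] for z in(245,265)])]
for c,(u,v) in(('scene',(360,135)),('side',(320,115))):
    im=cv2.cvtColor(cv2.imread(f'pics/{c}.png'),cv2.COLOR_BGR2RGB);H=hsv(im)
    print(c,'px',[im[v,x].tolist() for x in range(u-18,u+19,3)],[im[y,u].tolist() for y in range(v-15,v+16,3)])
    print('model rim',proj(cyl[0]+[584,-268,0],c).min(0),proj(cyl[0]+[584,-268,0],c).max(0))
    best=None
    k=np.zeros(H.shape[:2],bool);k[v-17:v+18,u-19:u+22]=1
    m=((H[...,1]<60)&(H[...,2]>150)&k).astype(np.uint8)
    n,L,st,_=cv2.connectedComponentsWithStats(m);i=1+np.argmax(st[1:,4]);print(st[i])
    ct=cv2.convexHull(np.argwhere(L==i)[:,::-1].astype(np.int32));f=np.zeros_like(m);cv2.fillConvexPoly(f,ct,1)
    print(fit(f>0,cyl,[584,-268,0],c))
for c,u in(('scene',(321,168)),('side',(273,170))):print('base',ray(u,18,c)[0])
E
```

```text
scene px [[200, 86, 95], [186, 73, 82], [204, 188, 168], [198, 186, 167], [197, 185, 166], [202, 189, 169], [204, 192, 172], [205, 192, 172], [204, 193, 171], [178, 181, 169], [223, 204, 182], [111, 99, 82], [114, 103, 84]] [[109, 98, 81], [112, 101, 84], [221, 203, 182], [116, 106, 95], [186, 185, 170], [204, 192, 172], [202, 189, 170], [222, 203, 182], [120, 109, 96], [136, 114, 98], [174, 128, 100]]
model rim [345.9457548  125.09008654] [374.48295501 147.76218746]
[343 118  32  25 367]
(array([ 600.87490553, -281.21231663,   24.085578  ]), np.float64(0.2494698897370653))
side px [[141, 111, 56], [126, 99, 61], [136, 126, 113], [226, 214, 197], [226, 215, 197], [219, 212, 194], [220, 212, 195], [221, 215, 196], [221, 213, 196], [228, 220, 204], [209, 197, 179], [125, 91, 37], [138, 97, 30]] [[134, 104, 71], [62, 48, 33], [205, 191, 172], [130, 124, 114], [206, 208, 194], [220, 212, 195], [154, 144, 130], [119, 111, 100], [125, 116, 100], [165, 159, 144], [154, 144, 122]]
model rim [304.01153069 104.69481098] [333.41135224 123.95364598]
[301 105  34  14 281]
(array([ 594.35643926, -292.14543588,  -57.74921674]), np.float64(0.3191220988900101))
base [ 736.04380964 -261.09364119   18.        ]
base [ 732.18706132 -253.21140881   18.        ]
```

The rim pixels match the model at (584,−268) to a few mm, and the post is on its +x side. The plan is to raise to TCP z≈123 to clear the key, then move −y by about 516 mm while turning −26°, with gentle ramps.

```bash
python3 -m jog '0 0 0 0 0 0.3 0;0 0 0 0 0 0.8 0;0 0 0 0 0 1.4 0;0 0 0 0 0 2 0;0 0 0 0 0 2.4 0' 60;python3 -m jog '0 0 0 0 0 0 0;0 0 0 0 -0.3 0 0;0 0 0 0 -0.8 0 0;0 0 -0.2 0 -1.5 0 0;0 0 -0.4 0 -2.3 0 0';python3 -m jog '0 0 -0.25 0 -0.9 0 0;0 0 -0.5 0 -1.8 0 0;0 0 -0.8 0 -2.7 0 0;0 0 -1.1 0.1 -3.6 0 0;0 0 -1.4 0.1 -4.5 0 0'; python3 -c "
from workcell import env;s=env.state();print(s['qpos'].round(1))"
```

```text
time_s: 20.2
ee_pos: [455.3, 270.7, 124.2]
ee_rot: [180.0, 0.1, -164.0]
force: [0.6, -0.3, -3.5]
gripper_width: 13.5
time_s: 20.82
ee_pos: [454.6, 211.3, 122.4]
ee_rot: [-180.0, -0.0, -166.1]
force: [0.4, 0.3, -2.9]
gripper_width: 13.7
time_s: 21.45
ee_pos: [457.2, 98.5, 122.7]
ee_rot: [-180.0, 0.0, -173.2]
force: [0.5, -0.0, -2.3]
gripper_width: 14.0
[ 10.8  11.8 108.7  -0.   59.6 -86.1]
```

```bash
python3 -m jog '0 0 -0.25 0 -0.9 0 0;0 0 -0.5 0 -1.8 0 0;0 0 -0.8 0 -2.7 0 0;0 0 -1.1 0 -3.6 0 0;0 0 -1.4 0 -4.5 0 0';python3 -m jog '0 0 -0.25 0 -0.9 0 0;0 0 -0.5 0 -1.8 0 0;0 0 -0.8 0 -2.7 0 0;0 0 -1.1 0 -3.6 0 0;0 0 -1.4 0 -4.4 0 0';python3 -m jog '0 0 -0.1 0 -0.7 0 0;0 0 -0.2 0 -1.3 0 0;0 0 -0.3 0 -1.8 0 0;0 0 -0.4 0 -2.2 0 0;0 0 -0.5 0 -2.5 0 0'
python3 - <<'E'
from h import *
s=env.state();print(s['ee_pos'],s['ee_rot'],s['force'],s['torque'],s['gripper_width'])
for c in('scene','side'):
    v=grab_frame(c);save(v,c+'10.png')
    for q in('ball','ball_tray','magnifier'):print(c,q,[(np.round(r['box']).tolist(),round(r['conf'],2)) for r in spotter.look_for(q,c)])
    print('lens proj',proj([[584,-268,155],[584,-268,245]],c).round(1).tolist())
E
```

```text
time_s: 22.08
ee_pos: [456.7, -13.9, 122.7]
ee_rot: [-180.0, -0.0, 179.8]
force: [-0.2, -0.0, -2.6]
gripper_width: 13.8
time_s: 22.7
ee_pos: [456.5, -123.9, 122.7]
ee_rot: [-180.0, -0.0, 172.8]
force: [0.1, 0.4, -4.0]
gripper_width: 13.5
time_s: 23.32
ee_pos: [457.4, -185.1, 122.6]
ee_rot: [180.0, -0.0, 170.4]
force: [0.5, -0.1, -2.8]
gripper_width: 13.6
[ 457.37375177 -185.05365559  122.5847094 ] [ 1.79986544e+02 -4.84764902e-03  1.70422668e+02] [ 0.51823426 -0.09289517 -2.76894773] [0.17023962 0.04834998 0.02594478] 13.592368392463595
scene ball []
scene ball_tray [([161.0, 218.0, 34.0, 33.0], 0.75), ([323.0, 161.0, 47.0, 44.0], 0.55), ([226.0, 255.0, 10.0, 8.0], 0.3)]
scene magnifier [([297.0, 102.0, 65.0, 81.0], 0.69)]
lens proj [[356.3, 161.1], [359.7, 138.9]]
side ball [([308.0, 151.0, -0.0, 5.0], 0.4)]
side ball_tray [([288.0, 147.0, 68.0, 30.0], 0.74)]
side magnifier [([252.0, 89.0, 82.0, 97.0], 0.94), ([124.0, 279.0, 36.0, 73.0], 0.2)]
lens proj [[316.5, 144.2], [318.4, 117.3]]
```

```bash
python3 -m jog '0 0 -0.05 0 -0.5 0 0;0 0 -0.1 0 -1 0 0;0 0 -0.1 0 -1.5 0 0;0 0 -0.1 0 -1.9 0 0;0 0 -0.1 0 -2.2 0 0';python3 -m jog '0 0 0 0 -0.15 0 0;0 0 0 0 -0.2 0 0;0 0 0 0 -0.2 0 0;0 0 0 0 -0.2 0 0'
python3 - <<'E'
from h import *
s=env.state();print(s['ee_pos'],s['ee_rot'],s['force'],s['torque'],s['gripper_width'],s['qpos'].round(1))
T=[box(-42,42,-42,42,0,13)]
for c in('scene','side'):
    v=grab_frame(c);save(v,c+'11.png');H=hsv(v)
    m=(H[...,0]>100)&(H[...,0]<122)&(H[...,1]>130)&(H[...,2]>40)
    u=proj([584,-268,150],c)[0].astype(int);m=near(m,[u[0]-35,u[1]-30,70,60])
    ys,xs=np.nonzero(m);print(c,m.sum(),[xs.min(),xs.max(),ys.min(),ys.max()])
    print(' fit',fit(m,T,[584,-268,-10],c,z=137))
    print(' model',proj(T[0]@cv2.Rodrigues(np.array([0,0,-.17]))[0].T+[584,-268,137],c).min(0),proj(T[0]@cv2.Rodrigues(np.array([0,0,-.17]))[0].T+[584,-268,137],c).max(0))
    for q in('ball','ball_tray'):print(q,[(np.round(r['box']).tolist(),round(r['conf'],2)) for r in spotter.look_for(q,c)])
    print('ball exp',proj([584,-268,155],c))
im,p=wrist('w11.png');H=hsv(im)
for q in('ball','ball_tray','lens'):print('w',q,[(np.round(r['box']).tolist(),round(r['conf'],2)) for r in spotter.look_for(q,'wrist')])
print('exp ball wrist',proj([[584,-268,155],[584,-268,245]],p))
E
```

```text
time_s: 24.35
ee_pos: [457.3, -240.5, 122.5]
ee_rot: [180.0, -0.0, 169.9]
force: [0.3, 0.5, -2.0]
gripper_width: 13.4
time_s: 24.85
ee_pos: [457.4, -244.3, 122.7]
ee_rot: [180.0, -0.0, 170.0]
force: [0.9, 0.3, -3.5]
gripper_width: 13.8
[ 457.35902185 -244.33694375  122.6639521 ] [ 1.79989403e+02 -1.03904566e-03  1.69975969e+02] [ 0.94154467  0.34577739 -3.5338254 ] [ 0.12804801  0.08264459 -0.02446926] 13.79601167643949 [ -29.4   16.1  102.5    0.    61.4 -109.4]
scene 12 [np.int64(354), np.int64(361), np.int64(154), np.int64(157)]
 fit (array([ 589.19580995, -250.67940127,  -25.19042404]), np.float64(0.9745205479452055))
 model [337.56550633 150.76006603] [374.51478984 177.3703373 ]
ball []
ball_tray [([341.0, 152.0, 42.0, 43.0], 0.54)]
ball exp [[356.27686259 161.08179294]]
side 347 [np.int64(300), np.int64(335), np.int64(139), np.int64(158)]
 fit (array([ 579.23763292, -265.03768168,   -1.88499898]), np.float64(0.34300260478332933))
 model [297.0829402  136.12822056] [335.43291422 159.51686799]
ball [([174.0, 275.0, 77.0, 59.0], 0.39), ([251.0, 90.0, 84.0, 96.0], 0.3)]
ball_tray [([297.0, 140.0, 67.0, 27.0], 0.71)]
ball exp [[316.48033743 144.16045188]]
w ball []
w ball_tray [([270.0, 193.0, 30.0, 166.0], 0.94)]
w lens []
exp ball wrist [[284.91673632 437.41944092]
 [284.35954589 651.6464138 ]]
```

The tray's blue outline in the side view (300–335, 139–158) agrees with a level tray under the lens (297–335, 136–160). I'll locate the ball numerically as well, and check the latch and key.

```bash
python3 - <<'E'
from h import *
v=cv2.cvtColor(cv2.imread('pics/side11.png'),cv2.COLOR_BGR2RGB);H=hsv(v)
bl=(H[...,0]>100)&(H[...,0]<125)&(H[...,1]>110)
for y in range(134,162,2):print(y,''.join('B' if bl[y,x] else ('w' if H[y,x,1]<50 and H[y,x,2]>110 else ('g' if H[y,x,1]<70 else '.')) for x in range(290,345)))
# level test: tray fit for pitch/height variants (pitch about tray y at grip)
k=np.zeros_like(bl);k[128:165,292:342]=1;m=bl&k
f=cv2.convexHull(np.argwhere(m)[:,::-1].astype(np.int32));M=np.zeros(m.shape,np.uint8);cv2.fillConvexPoly(M,f,1)
Rz=cv2.Rodrigues(np.array([0,0,-.175]))[0]
for pit in(-8,-4,0,4,8):
    a=np.radians(pit);Ry=cv2.Rodrigues(np.array([0,a,0]))[0]
    P=((box(-42,42,-42,42,0,13)+[126,0,-23])@Ry.T@Rz.T)+[459.9,-246.1,160]
    h=np.zeros_like(M);cv2.fillConvexPoly(h,cv2.convexHull(np.round(proj(P,'side')).astype(np.int32)),1);print(pit,(M&h).sum()/(M|h).sum())
sd=grab_frame('side');H=hsv(sd);m=near((H[...,0]>3)&(H[...,0]<20)&(H[...,1]>190),[195,250,45,50]);ys,xs=np.nonzero(m);print('key orange',m.sum(),xs.min(),xs.max(),ys.min(),ys.max())
for l in(1.3,1.45):
    R=cv2.Rodrigues(np.array([0,0,np.radians(16+90)+l]))[0];print(proj(np.vstack(WING)@R.T+[600.1,229.4,41],'side').min(0),proj(np.vstack(WING)@R.T+[600.1,229.4,41],'side').max(0))
s=env.state();print(s['ee_pos'],s['time_s'],np.abs(s['qvel']).max())
E
```

```text
134 ............ggggggggggggggggggggggggggggggggggggggggggg
136 ...................gggggggggggggggggggggggggggggggggggg
138 .......................g.gggwgggggggggggggggggggggggggg
140 ....................g.BBBBBBBBggwgggggggggggggggggggggg
142 .................ggBBBBBB.ggBBBBBBBgggggggggggggggggggg
144 ..............ggBBBBBBBgggggggBBBBBBBBBBB..gggggggggggg
146 ...........ggBBBBBBBBBBggggggg.BBBBBBBBBBBBBBBggggggggg
148 .........gBBBBBBBBBBBBB.gggggggBBBBBBBBBBBBBB......gggg
150 ........gBBBBBBBBBBBBBBBBBBBBBBBBBBBBBBBBBBBg..........
152 ...........g.BBBBBBBBBBBBBBBBBBBBBBB.gwwwwwwg........gg
154 ................g.BBBBBBBBBBBBBBBBBBBggwwwwgggggggggggg
156 ....................gg.BBBBBBBBBBBB.gwggggg...gwggggggg
158 .........................g.BBBBB.g....ggggg............
160 wwg...........................g........gggg............
-8 0.4205607476635514
-4 0.6024279210925645
0 0.7975567190226877
4 0.7888086642599278
8 0.5015432098765432
key orange 264 205 226 256 272
[203.36123195 251.62713727] [226.90053162 273.14276076]
[202.69454304 252.6477666 ] [227.47777331 272.77905435]
[ 457.3774035  -244.59785925  122.63164557] 25.4 0.06737926541094377
```

In the side view the ball's centre is at about (317,145), against an expected (316.5,144.2) directly under the lens. The tilt fits best between 0° and 4°, the arm is still, and the key is on the spindle. I'm handing the job in.

```bash
python3 -c "
from workcell import env;print(env.job_done());s=env.state();print(s['ee_pos'],s['gripper_width'],s['force'])"
```

```text
the job is handed in; nothing more can be done
None
the job is handed in; nothing more can be done
```

I opened the latch with the small orange key, left the key on the spindle, and handed the job in at about 25 s with the tray held under the lens. No verdict is reported, so the results below are my own last checks.

**Key:**
- The first grasp shut above the key, because the real finger tips sit about 27 mm above the reported TCP. Going lower held it, and the key had not moved.
- The key went down onto the spindle with no resistance until it seated at about 13 N.

**Latch:**
- I turned the key counterclockwise. The tongue measured about 1.42 rad just before I released the key, against the 1.45 rad stop.
- I never felt a clear stop torque, so I can't say it was hard against the stop.

**Tray and ball:**
- The tray was lifted by its handle and carried in gentle steps. It was gripped at 13.6 mm with the arm at rest.
- In the side view the ball shows in its pocket about 1 pixel (roughly 2–3 mm) from the point under the lens, 90 mm below it. I estimate the lens position is good to about 4 mm.
- The tray tilt fits best between 0° and 4°, against a limit of about 7°.
- The wrist force matched the tray's weight, with no sign of other contact.

**Bystanders:** I did not measure them again after the carry.

**Checks that failed or disagreed:**
- The ball was out of the wrist camera's view at the end.
- The scene camera had too little of the tray in view (12 blue pixels) to fit it.
- The side-view fit was coarse. The ball detector also missed the ball in the last frames, so I found it by its colour.

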